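# Lock the short filter stage onto the receiver

## Task

Assemble the filter holder: set the short steel filter stage upright on the receiver, its two lugs in the gaps between the receiver's claws, and turn it about a quarter turn clockwise (seen from above) until its lugs are fully home under the claws against their stops. Leave it there, and leave the tall stage standing where it is.

Things in the scene. Friction and masses are not known exactly. Their poses are not given: they have to be found in the camera images.
- short_stage: Stage to fit: loose round steel tube, 60 mm tall, outer diameter 50, bore 37, 0.25 kg; grip at any yaw, 25 to 55 above its underside. Foot flange 64 diameter, 8 high, with two opposite lugs reaching 44 from the axis (14 wide, 6 high, level with the underside). Origin: centre of underside. z up; x along the line through both lugs (a half turn makes no difference).
- tall_stage: The other stage, to be left alone: same tube, flange and lugs but 100 mm tall, standing loose on the bench. Origin and axes as for the short stage. Either may stand on the left or the right.
- receiver: Fixed steel pedestal, grey foot 124 mm in diameter. At the rim of its top face (diameter 108) two opposite dark claws, 14 high, reach in to 38 from the axis; under each a slot 9 high for a lug, open on the counterclockwise side (from above), closed by a stop clockwise. x: through both claws; seen from above each spans 22 deg counterclockwise to 26 clockwise of it. Origin: underside centre.
- seat (a point): Centre of the receiver's top face, 48 mm up, same axes. The stage's underside rests on it; a black cone (16 high, diameter 33 to 16) centres the bore with 2 mm play. Lugs go down freely with the stage's x 40 to 135 deg (best 80) counterclockwise from above of seat x; then turn clockwise until the stage's x lies along seat x (stop a few deg beyond). A half turn makes no difference.

How it is judged:
By the outcome, as a careful person would: the job done as asked, in the order asked, and still so for the second after the job is handed in, with the robot touching nothing.
It also fails if it takes over 43 s, if anything falls off the work surface, if the arm or the gripper's body presses on something with over 40 N, if the wrist force passes 120 N, or if a joint passes its speed limit or range.

## Robot

A 6-joint arm with a two-finger parallel gripper is mounted at the origin on the work surface. World frame = base frame: x ahead of the robot, y to its left, z up, the work surface at z = 0. Lengths are in m, angles in rad, forces in N, time in s.
With the tool pointing down it reaches from about 0.3 to 0.875 m from the base axis. Payload 6.4 kg.
Tool frame: the origin (TCP) lies midway between the tips of the shut fingers; the grasp point (between the pads) lies 19 mm behind it (ctrl.tcp_to_grasp is the distance from the TCP to the grasp point, in m); z points along the fingers, y is the direction in which the jaws open and shut (so a half turn about z gives the same grasp; the last joint's range is limited). The gripper opens to 85 mm and grips with 20 to 120 N. Pads are 22 mm wide; open, the fingers measure 114 mm over their backs; the gripper's body (76 mm by 85 mm) begins 54 mm behind the grasp point. The pads swing forward as they close: fully open they stand 13 mm farther back than shut.
Start: joints at [-1.416, 0.181, 1.607, -0, 1.354, -0.206], TCP at [0.203, -0.538, 0.231] pointing down, gripper open.
Joint ranges: [-2.99, 2.99], [-0.89, 2.07], [0.3, 2.58], [-1.14, 4.28], [0, 2.63], [-3.12, 3.12]. Speed limits (rad/s): [2.57, 2.57, 3.01, 3.14, 3.14, 3.14].

## Interface

Orientations are given as a unit quaternion [w, x, y, z].
In Python, from bench import monitor, imaging, order, spotter, ctrl gives the robot as it stands.
- The arm moves only by the shell command python3 -m pendant 'ROWS'. ROWS is JSON, a list that holds one entry, the list of rows, each a list of 5 numbers: the shift along the world's x, y, z in mm, then the turn about the world's z in degrees, then the finger opening in mm, from 0 to 85.4. A call has 1 to 8 rows; each row shifts and turns the commanded pose from where the row before left it; what a row does not reach is not made up. A row lasts 1/8 s, in which the tool goes at most 62.5 mm and 10.7 degrees, less where a joint would pass 70% of its speed; a pose out of reach is approached as far as the arm can. A call with a gripper value outside its range is refused whole. The fingers move at their own pace and stop on an object; the grip force is fixed at half the most. Time passes only in rows, so rows that do not move let the fingers close. It gives the time, the measured TCP pose, the force and the opening at its end, in the units of the state.
- monitor.get_obs(): the state, without advancing time (a new reading comes with each control period).
- imaging.camera(name): name is "scene" or "top" or "wrist"; returns a dict with "img" (400x640x3 uint8, red, green, blue), "vfov" (degrees; the focal length in pixels is half the picture's height over the tangent of half this angle, whatever the lens; pixels are square), "cx", "cy" (the principal point, pixels), "distortion" ([k1, k2, p1, p2, k3] as OpenCV has them; the pictures are not rectified), "origin" and "orientation" of the camera in the world. Camera axes: x right, y down, z forward; pixel columns grow to the right and rows downward; lengths in m; the calibration is good to about 2 mm. A picture is of the moment at which its call begins. There is no depth.
- order.hand_in(): hands the job in, once; it reports no verdict.
Trained networks look in the newest picture that a camera, given by its name, has taken for a name from the list of things; names that differ only in an ending like _2 or _b are one class to them, and where a whole thing is asked for, a point or a joint stands for the part that bears it (a point fixed in the world has none). Each returns a list of dicts, best first, with "confidence" (0 to 1); they miss things now and then, are a little off and sometimes report something else, mostly with a low value. They report only what shows in the picture. A call takes as long as a camera call.
- spotter.recognise(camera, thing): "at" ([x, y, z] in m, in the coordinates of the camera as it stood for that picture, good to about 4 mm: the middle of the surface that is visible of it).
- spotter.tip_of(camera, thing): "at" ([x, y, z] in m, in the coordinates of the camera as it stood for that picture, good to about 4 mm: a listed point, or the origin of a listed thing).
The state is a dict: "time_s": time; "q": joint angles; "dq": joint speeds; "joint_efforts": joint torques, N m; "eef_pos": TCP position; "eef_rot": TCP orientation; "wrist_force": force on the tool from outside, world axes, zero at the start; "torque": the same for the moment, N m; "opening": opening from 0.0 (shut) to 1.0 (fully open).
Only numpy, scipy, OpenCV 4.12 (cv2) and the standard library are available. Lean on these libraries where they do the work, as an engineer would, in place of code of your own. Each camera call takes 0.05 s, during which the arm holds its last target. There are 200 camera calls.

## Working session

There is one attempt and no reset: what is moved stays moved. The work goes in short steps, Python scripts to look and compute and a shell command to move; the robot and the scene stay as the last step left them, time stands still between calls to the robot, and variables do not carry over. Pictures are saved under pics/ and viewed, about 8 in all and at most 12, crops included, and the job is handed in when it is done.

```bash
mkdir -p pics
cat > h.py <<'E'
from bench import monitor, imaging, order, spotter, ctrl
import numpy as np, cv2
from scipy.spatial.transform import Rotation as R
def rot(q): return R.from_quat(np.r_[q[1:],q[0]]).as_matrix()
def K(c):
    h,w=c["img"].shape[:2]; f=h/2/np.tan(np.radians(c["vfov"])/2)
    return np.array([[f,0,c["cx"]],[0,f,c["cy"]],[0,0,1.]])
def shot(n,f=None):
    c=imaging.camera(n)
    if f: cv2.imwrite(f"pics/{f}.png",c["img"][...,::-1])
    return c
def toworld(c,p): return rot(c["orientation"])@np.array(p)+c["origin"]
def proj(c,P):
    P=np.atleast_2d(P).astype(float); M=rot(c["orientation"]).T
    return cv2.projectPoints(P,cv2.Rodrigues(M)[0],-M@np.array(c["origin"]),K(c),np.array(c["distortion"],float))[0][:,0]
def plane(c,uv,z):
    n=cv2.undistortPoints(np.array(uv,float).reshape(-1,1,2),K(c),np.array(c["distortion"],float))[:,0]
    d=np.c_[n,np.ones(len(n))]@rot(c["orientation"]).T; o=np.array(c["origin"])
    return o+d*((z-o[2])/d[:,2])[:,None]
E
python3 - <<'E'
from h import *
for n in ("scene","top"):
    c=shot(n,n+"1"); print(n,np.round(c["origin"],3),c["vfov"])
    for t in ("short_stage","tall_stage","receiver","seat"):
        for m in (spotter.recognise,spotter.tip_of):
            print(t,m.__name__,[(np.round(toworld(c,d["at"]),3).tolist(),round(d["confidence"],2)) for d in m(n,t)])
o=monitor.get_obs();print(o["time_s"],o["eef_pos"],o["eef_rot"],o["opening"],ctrl.tcp_to_grasp)
a=cv2.imread("pics/scene1.png");b=cv2.imread("pics/top1.png")
E
```

```text
scene [ 1.326 -0.098  1.07 ] 44.53045856624189
short_stage call [([0.594, 0.257, 0.033], 0.82)]
short_stage call [([0.573, 0.263, -0.001], 0.85)]
tall_stage call [([0.58, -0.331, 0.064], 0.68)]
tall_stage call [([0.564, -0.333, 0.001], 0.6)]
receiver call [([0.568, 0.042, 0.046], 0.71)]
receiver call [([0.552, 0.047, -0.001], 0.88), ([0.567, -0.332, 0.003], 0.48)]
seat call [([0.57, 0.04, 0.048], 0.65)]
seat call [([0.555, 0.041, 0.046], 0.93)]
top [0.41  0.007 0.935] 48.750087032873765
short_stage call [([0.574, 0.254, 0.03], 0.75)]
short_stage call []
tall_stage call [([0.562, -0.319, 0.053], 0.71)]
tall_stage call [([0.555, 0.04, -0.002], 0.7)]
receiver call [([0.551, 0.038, 0.046], 0.71)]
receiver call [([0.552, 0.04, -0.003], 0.59)]
seat call [([0.551, 0.035, 0.047], 0.62)]
seat call [([0.558, 0.038, 0.044], 0.79)]
0.9 [ 0.20298929 -0.53798623  0.23130304] [-1.48379127e-06  9.83771492e-01  1.79425893e-01 -5.42692456e-06] 1.00591039082572 0.0187
```

View pics/top1.png

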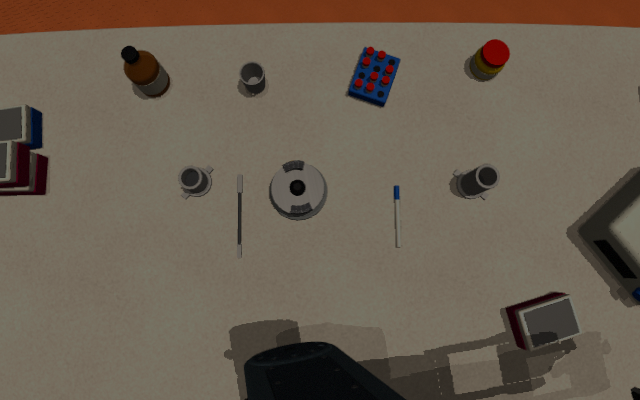

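View pics/scene1.png

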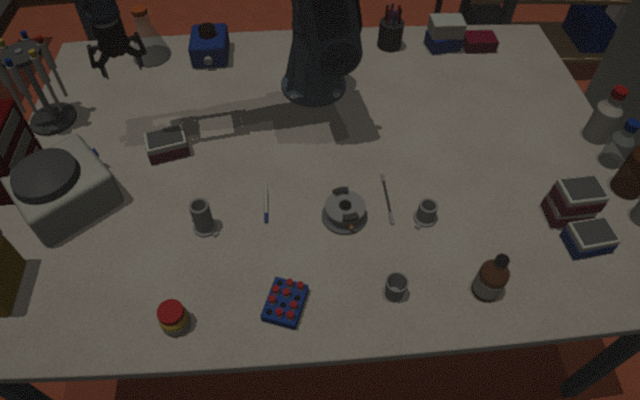

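The top view shows the short stage at (193,180) with lugs near (210,170) and (184,197). The receiver is at (298,190) with claws at (293,165) and (302,212), and the tall stage is on the right at (482,181). The scene view agrees. I'm moving towards the short stage and working out the angles.

```bash
python3 -m pendant '[[[22,50,0,0,85],[22,50,0,0,85],[22,50,0,0,85],[22,50,0,0,85],[22,50,0,0,85],[22,50,0,0,85],[22,50,0,0,85],[22,50,0,0,85]]]'
python3 -m pendant '[[[22,50,0,0,85],[22,50,0,0,85],[22,50,0,0,85],[22,50,0,0,85],[22,50,0,0,85],[22,50,0,0,85],[22,50,0,0,85],[0,0,0,0,85]]]'
python3 - <<'E'
from h import *
c=shot("top")
a=plane(c,[(210,170),(184,197)],.005); b=plane(c,[(293,165),(302,212)],.062)
for p in (a,b):
    d=p[0]-p[1]; print(p.mean(0),np.degrees(np.arctan2(d[1],d[0])))
w=shot("wrist","w1"); print(w["origin"],rot(w["orientation"])[:,2])
for t in ("short_stage","seat"):
  for m in (spotter.recognise,spotter.tip_of):
    print(t,[(np.round(toworld(w,d["at"]),3).tolist(),round(d["confidence"],2)) for d in m("wrist",t)])
E
```

```text
time_s: 1.9
eef_pos: [0.3795, -0.1365, 0.2317]
eef_rot: [0.0, 0.984, 0.179, 0.0]
wrist_force: [1.0, -1.3, 0.0]
opening: 0.993
time_s: 2.9
eef_pos: [0.5334, 0.2151, 0.2307]
eef_rot: [-0.0, 0.983, 0.181, -0.0]
wrist_force: [-0.8, -0.0, -0.2]
opening: 0.992
[0.57373105 0.25726155 0.005     ] -43.547997829067846
[0.5507255  0.03946612 0.062     ] 10.179907806963591
[0.59820454 0.23863642 0.37200412] [-0.25853683 -0.09810462 -0.96100686]
short_stage [([0.585, 0.257, 0.033], 0.79)]
short_stage [([0.577, 0.261, 0.001], 0.73)]
seat [([0.565, 0.061, 0.044], 0.74)]
seat []
```

View pics/w1.png

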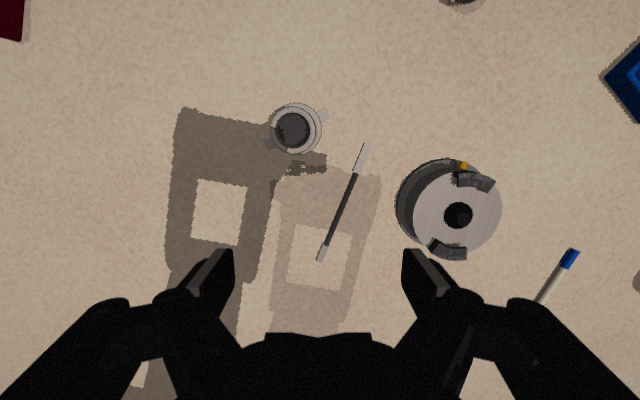

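The wrist view shows the stage's rim around (294,128), with one lug at (322,115). The claws are at (475,181) and (446,249), and the cone at (458,215).

```bash
cat > ov.py <<'E'
from h import *
def circ(x,y,z,r,n=60):
    t=np.linspace(0,2*np.pi,n); return np.c_[x+r*np.cos(t),y+r*np.sin(t),0*t+z]
def lugs(x,y,z,a,r0=.03,r1=.044,w=.007):
    out=[]
    for k in (0,np.pi):
        c,s=np.cos(a+k),np.sin(a+k)
        out.append(np.array([[x+c*r-s*v,y+s*r+c*v,z] for r,v in((r0,-w),(r1,-w),(r1,w),(r0,w),(r0,-w))]))
    return out
def arcs(x,y,z,a):
    out=[]
    for k in (0,np.pi):
        t=a+k+np.radians(np.linspace(-26,22,12)); 
        p=[(x+r*np.cos(u),y+r*np.sin(u),z) for r,tt in((.038,t),(.054,t[::-1])) for u in tt]; out.append(np.array(p+p[:1]))
    return out
def draw(c,name,st,se,box,zb=0,k=4):
    im=cv2.resize(c["img"][...,::-1],None,fx=k,fy=k,interpolation=cv2.INTER_CUBIC)
    x,y,a=st; X,Y,A=se
    L=[(q,(0,255,0)) for q in [circ(x,y,zb+.06,.025),circ(x,y,zb+.008,.032)]+lugs(x,y,zb+.006,np.radians(a))]
    L+=[(q,(0,0,255)) for q in [circ(X,Y,.048,.054),circ(X,Y,.064,.008)]+arcs(X,Y,.062,np.radians(A))]
    for q,col in L: cv2.polylines(im,[np.int32((proj(c,q)+.5)*k)],False,col,1)
    u0,v0,u1,v1=[i*k for i in box]; cv2.imwrite(f"pics/{name}.png",im[v0:v1,u0:u1])
E
python3 - <<'E'
from ov import *
c=shot("wrist")
p=plane(c,[(475,181),(446,249)],.062);d=p[0]-p[1];print(p.mean(0),np.degrees(np.arctan2(d[1],d[0])))
print(plane(c,[(458,215)],.064),plane(c,[(294,128)],.06))
q=plane(c,[(324,115)],.006)[0];print(q,np.degrees(np.arctan2(q[1]-.258,q[0]-.574)))
draw(c,"ov1",(.574,.258,-43.5),(.551,.0395,10.2),(255,90,515,270),k=3)
E
```

```text
[0.55716241 0.04441548 0.062     ] 5.598018268150394
[[0.55786184 0.04852333 0.064     ]] [[0.58258138 0.25687606 0.06      ]]
[0.60761257 0.23096314 0.006     ] -38.812064439047916
```

View pics/ov1.png

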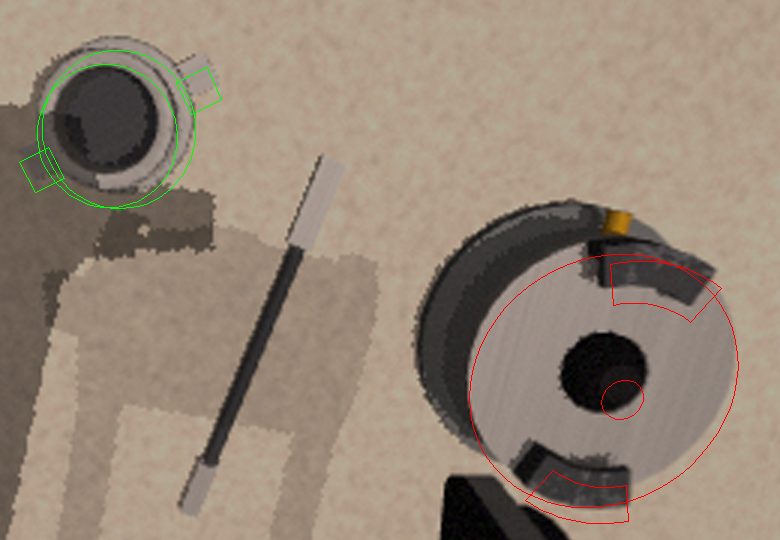

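Wrist and top projections differ by up to ~8 mm (the wrist may still have been settling), so I'll get closer and look from there.

```bash
python3 -m pendant '[[[22,21,-40,0,85],[22,21,-40,0,85],[0,0,-12,0,85],[0,0,0,0,85],[0,0,0,0,85]]]'
python3 - <<'E'
from ov import *
c=shot("wrist"); o=monitor.get_obs(); print(o["eef_pos"],np.abs(o["dq"]).max())
for m in (spotter.recognise,spotter.tip_of): print([(np.round(toworld(c,d["at"]),3).tolist(),round(d["confidence"],2)) for d in m("wrist","short_stage")])
draw(c,"ov2",(.577,.258,-41),(.554,.0435,8),(160,50,480,290),k=2)
t=shot("top"); g=cv2.imread("pics/top1.png"); t["img"]=g[...,::-1].copy()
draw(t,"ov3",(.574,.257,-41),(.551,.0395,8),(170,140,340,230),k=4)
a=cv2.imread("pics/ov2.png");b=cv2.imread("pics/ov3.png");print(a.shape,b.shape)
E
```

```text
time_s: 3.88
eef_pos: [0.5777, 0.2535, 0.1414]
eef_rot: [-0.0, 0.984, 0.179, 0.001]
wrist_force: [0.4, 0.4, 0.7]
opening: 0.99
[0.57788729 0.25367612 0.14156564] 0.004112795278032653
[([0.583, 0.262, 0.036], 0.87)]
[([0.582, 0.259, -0.001], 0.86)]
(480, 640, 3) (360, 680, 3)
```

View pics/ov2.png

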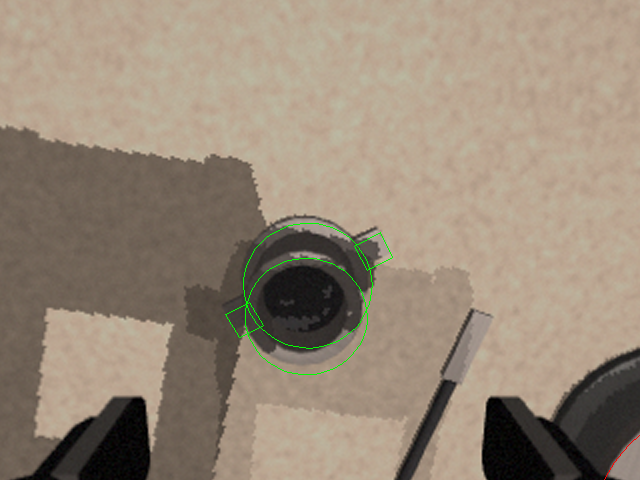

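View pics/ov3.png

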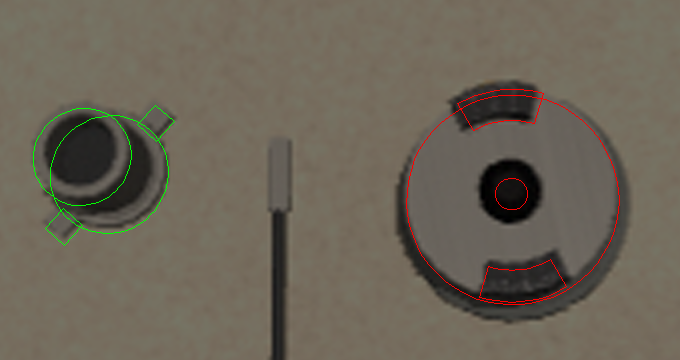

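The top overlay fits the stage well at (.575,.258) and −41°. It puts the receiver at about (.5535,.040), 9°. In the wrist view the stage is slightly ahead, at (303,303) in the 2x crop, so I'll use (.578,.259). Descending and gripping.

```bash
python3 -m pendant '[[[1,5,-40,0,85],[0,0,-40,0,85],[0,0,-35,0,85],[0,0,0,0,85],[0,0,0,0,85]]]'
python3 -m pendant '[[[0,0,0,0,40],[0,0,0,0,40],[0,0,0,0,40],[0,0,0,0,40],[0,0,0,0,40],[0,0,0,0,40],[0,0,0,0,40]]]'
```

```text
time_s: 4.7
eef_pos: [0.5792, 0.2593, 0.0261]
eef_rot: [-0.0, 0.984, 0.179, 0.001]
wrist_force: [-0.2, 0.8, 0.5]
opening: 0.996
time_s: 5.58
eef_pos: [0.5794, 0.2594, 0.0264]
eef_rot: [-0.0, 0.984, 0.179, 0.002]
wrist_force: [-0.7, -1.4, 5.5]
opening: 0.57
```

Gripped. I'll lift, then carry and turn it towards the receiver.

```bash
python3 -m pendant '[[[0,0,25,0,40],[0,0,50,5,40],[0,0,35,10,40],[-2,-10,0,10,40],[-2,-20,0,10,40],[-2,-20,0,10,40],[-3,-20,0,10,40],[-3,-20,0,10,40]]]'
python3 -m pendant '[[[-3,-20,0,10,40],[-3,-20,0,10,40],[-3,-20,0,10,40],[-3,-20,0,10,40],[-3,-20,0,10,40],[-2,-20,0,10,40],[0,-9,0,10,40],[0,0,0,4.5,40]]]'
python3 -m pendant '[[[0,0,0,0,40],[0,0,0,0,40]]]'
python3 - <<'E'
from ov import *
o=monitor.get_obs(); M=rot(o["eef_rot"]); print(np.degrees(np.arctan2(M[1,0],M[0,0])),o["eef_pos"],o["q"])
e=o["eef_pos"]
for n in ("wrist","scene","top"):
    c=shot(n)
    for t in ("short_stage","seat"):
        print(n,t,[(np.round(toworld(c,d["at"]),3).tolist(),round(d["confidence"],2)) for d in spotter.tip_of(n,t)])
    draw(c,"p_"+n,(e[0],e[1],88.5),(.5535,.040,8.5),{"wrist":(160,100,480,400),"scene":(280,130,440,250),"top":(220,110,380,250)}[n],zb=e[2]-.026,k={"wrist":1,"scene":4,"top":4}[n])
A=[cv2.resize(cv2.imread(f"pics/p_{n}.png"),None,fx=f,fy=f) for n,f in(("wrist",1),("scene",.61),("top",.5))]
h=max(i.shape[0] for i in A); cv2.imwrite("pics/m1.png",np.hstack([cv2.copyMakeBorder(i,0,h-i.shape[0],0,0,0) for i in A])[:, :1100])
print([i.shape for i in A])
E
```

```text
time_s: 6.58
eef_pos: [0.5656, 0.1684, 0.1344]
eef_rot: [-0.0, 0.731, 0.682, -0.0]
wrist_force: [0.3, -0.7, -2.5]
opening: 0.571
time_s: 7.58
eef_pos: [0.5488, 0.0392, 0.1345]
eef_rot: [0.0, 0.171, 0.985, -0.0]
wrist_force: [-0.1, 0.5, -2.7]
opening: 0.567
time_s: 7.82
eef_pos: [0.5489, 0.0402, 0.1344]
eef_rot: [-0.0, 0.173, 0.985, -0.0]
wrist_force: [-0.3, -0.0, -2.0]
opening: 0.573
160.09695341537042 [0.54888897 0.04015398 0.13435953] [-1.42670704e-01  2.34239266e-01  1.75313935e+00 -3.09167217e-05
  1.15423551e+00 -1.36608083e+00]
wrist short_stage [([0.548, 0.039, 0.108], 0.88)]
wrist seat []
scene short_stage [([0.55, 0.042, 0.106], 0.59)]
scene seat [([0.556, 0.04, 0.046], 0.7)]
top short_stage [([0.547, 0.04, 0.108], 0.84)]
top seat [([0.554, 0.041, 0.048], 0.58)]
[(300, 320, 3), (293, 390, 3), (280, 320, 3)]
```

View montage.

Run:
```python
import cv2,numpy as np
a=cv2.imread("pics/p_wrist.png");b=cv2.resize(cv2.imread("pics/p_scene.png"),(480,360));t=cv2.resize(cv2.imread("pics/p_top.png"),(320,280))
W=np.zeros((600,800,3),np.uint8);W[:300,:320]=a;W[300:580,:320]=t;W[:360,320:]=b;cv2.imwrite("pics/m1.png",W)
```

```text
(no output)
```

View pics/m1.png

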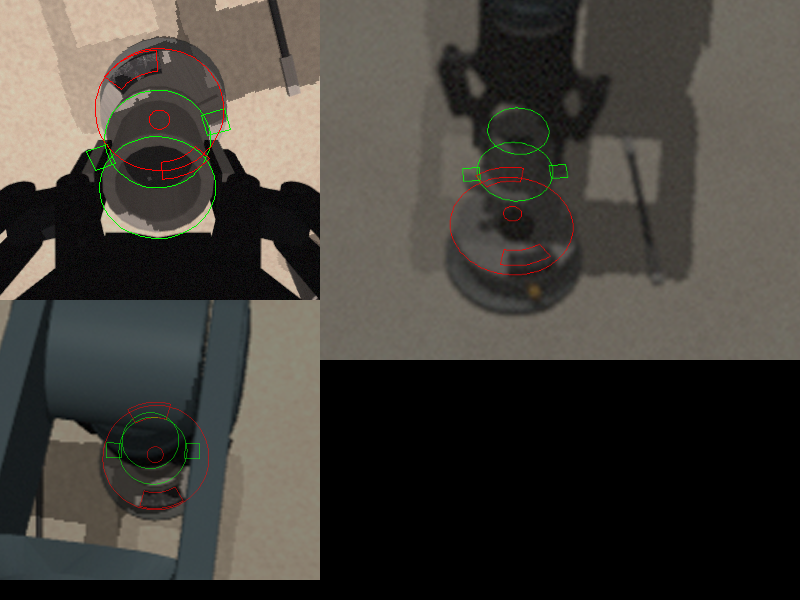

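The red and green overlays agree to 2–3 mm, and the networks put the seat at (.555,.040). I turned it 10° too far, so I'll correct that, shift +6 mm in x and lower.

```bash
python3 -m pendant '[[[6,0,-10,-10,40],[0,0,-20,0,40],[0,0,-10,0,40],[0,0,0,0,40]]]'
python3 -m pendant '[[[0,0,-6,0,40],[0,0,-5,0,40],[0,0,-4,0,40],[0,0,0,0,40]]]'
```

```text
time_s: 8.78
eef_pos: [0.5543, 0.0401, 0.0935]
eef_rot: [-0.001, 0.257, 0.966, -0.0]
wrist_force: [-1.5, 0.2, -2.0]
opening: 0.572
time_s: 9.28
eef_pos: [0.5553, 0.0403, 0.0792]
eef_rot: [0.0, 0.257, 0.966, 0.0]
wrist_force: [1.4, 1.8, -3.2]
opening: 0.571
```

```bash
python3 -m pendant '[[[0,0,-2,0,40],[0,0,-2,0,40],[0,0,0,0,40]]]'
python3 -m pendant '[[[0,0,-1,0,40],[0,0,-1,0,40],[0,0,0,0,40]]]'
```

```text
time_s: 9.65
eef_pos: [0.5557, 0.0403, 0.0756]
eef_rot: [0.001, 0.257, 0.966, 0.0]
wrist_force: [3.2, 3.3, -2.1]
opening: 0.571
time_s: 10.02
eef_pos: [0.5559, 0.0402, 0.0744]
eef_rot: [0.001, 0.257, 0.966, 0.0]
wrist_force: [2.9, 4.9, 5.8]
opening: 0.57
```

It's seated: z matches, with about 8 N contact. I'll ease off slightly along the lateral force and start turning clockwise.

```bash
python3 -m pendant '[[[1,1,0.5,0,40],[0,0,0,-8,40],[0,0,0,-8,40],[0,0,0,-8,40],[0,0,0,-8,40],[0,0,0,-8,40],[0,0,0,0,40]]]'
python3 -m pendant '[[[0,0,0,-5,40],[0,0,0,-5,40],[0,0,0,-5,40],[0,0,0,-5,40],[0,0,0,-5,40],[0,0,0,0,40]]]'
python3 - <<'E'
from h import *
o=monitor.get_obs(); M=rot(o["eef_rot"]); print(np.degrees(np.arctan2(M[1,0],M[0,0])),o["torque"])
E
```

```text
time_s: 10.9
eef_pos: [0.5561, 0.0406, 0.0744]
eef_rot: [0.0, 0.573, 0.82, -0.0]
wrist_force: [-0.6, 0.3, 5.8]
opening: 0.572
time_s: 11.65
eef_pos: [0.5561, 0.0404, 0.0744]
eef_rot: [0.0, 0.737, 0.676, -0.0]
wrist_force: [-0.6, -0.2, 5.2]
opening: 0.571
85.11713593143847 [ 0.11765044 -0.07070288 -0.02253134]
```

```bash
cat > s.py <<'E'
from h import *
o=monitor.get_obs(); M=rot(o["eef_rot"]); print("yaw",np.degrees(np.arctan2(M[1,0],M[0,0])),np.round(o["torque"],2))
E
python3 -m pendant '[[[0,0,0,-4,40],[0,0,0,-4,40],[0,0,0,-4,40],[0,0,0,0,40]]]'; python3 s.py
python3 -m pendant '[[[0,0,0,-2,40],[0,0,0,-2,40],[0,0,0,0,40]]]'; python3 s.py
```

```text
time_s: 12.15
eef_pos: [0.5561, 0.0413, 0.0744]
eef_rot: [-0.0, 0.803, 0.596, 0.0]
wrist_force: [-0.6, 4.1, 5.6]
opening: 0.572
yaw 73.1475085645212 [ 0.69 -0.07  0.11]
time_s: 12.52
eef_pos: [0.5557, 0.0404, 0.0744]
eef_rot: [0.0, 0.823, 0.568, -0.001]
wrist_force: [-2.0, 0.6, 7.1]
opening: 0.566
yaw 69.25915915005785 [0.05 0.39 0.61]
```

```bash
python3 -m pendant '[[[0,0,0,-2,40],[0,0,0,0,40]]]'; python3 s.py
python3 -m pendant '[[[0,0,0,-2,40],[0,0,0,0,40]]]'; python3 s.py
python3 - <<'E'
from ov import *
e=monitor.get_obs()["eef_pos"]
W=np.zeros((600,800,3),np.uint8)
c=shot("wrist"); W[:600]=cv2.resize(c["img"][...,::-1][100:400,120:520],(800,600)); cv2.imwrite("pics/w4.png",W)
E
```

```text
time_s: 12.78
eef_pos: [0.5553, 0.0398, 0.0744]
eef_rot: [0.001, 0.833, 0.554, -0.002]
wrist_force: [-4.1, -2.5, 8.9]
opening: 0.565
yaw 67.27614207266987 [-0.38  0.64  0.64]
time_s: 13.02
eef_pos: [0.5554, 0.0399, 0.0744]
eef_rot: [0.001, 0.842, 0.539, -0.001]
wrist_force: [-3.0, -2.5, 8.9]
opening: 0.562
yaw 65.26463866287155 [-0.37  0.48  0.6 ]
```

View pics/w4.png

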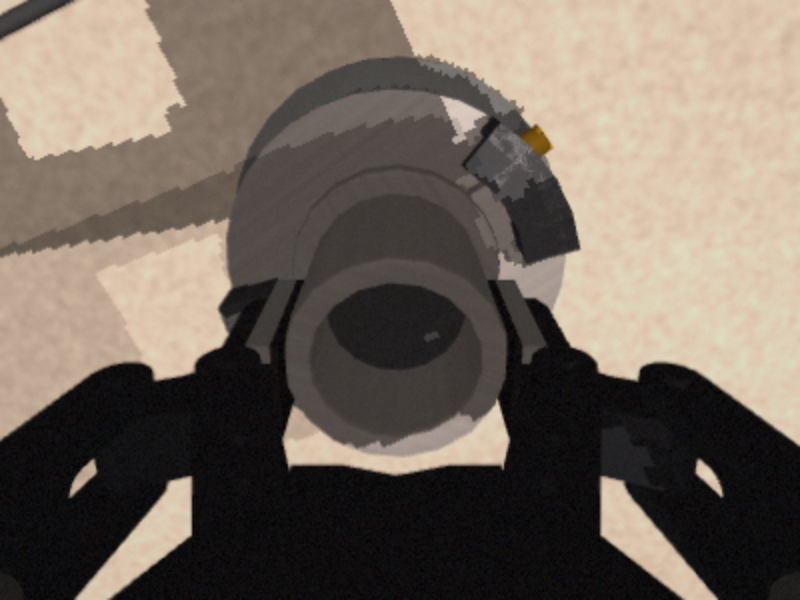

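The lug shows entering under the claw at about (490,200). The torque levelled off at 0.6 N m, which means the grip is slipping, either at the stop or jammed. I'll release, re-grip unloaded with fresh yaw and push again to tell which.

```bash
python3 -m pendant '[[[0,0,0,0,85],[0,0,0,0,85],[0,0,0,0,85],[0,0,2,10,85],[0,0,0,10,85],[0,0,0,0,85]]]';python3 s.py
python3 -m pendant '[[[0,0,0,0,40],[0,0,0,0,40],[0,0,0,0,40],[0,0,0,0,40],[0,0,0,0,40],[0,0,0,0,40]]]';python3 s.py
python3 -m pendant '[[[0,0,0,-2,40],[0,0,0,0,40]]]';python3 s.py
python3 -m pendant '[[[0,0,0,-2,40],[0,0,0,0,40]]]';python3 s.py
python3 -m pendant '[[[0,0,0,-2,40],[0,0,0,0,40]]]';python3 s.py
```

```text
time_s: 13.82
eef_pos: [0.5558, 0.041, 0.0756]
eef_rot: [-0.0, 0.737, 0.676, -0.0]
wrist_force: [-0.1, -0.3, -0.6]
opening: 0.997
yaw 85.08481415419341 [ 0.01  0.03 -0.  ]
time_s: 14.58
eef_pos: [0.5563, 0.0409, 0.0762]
eef_rot: [0.0, 0.736, 0.677, 0.0]
wrist_force: [-1.5, -0.7, 5.3]
opening: 0.578
yaw 85.15327270540735 [-0.05  0.19 -0.09]
time_s: 14.82
eef_pos: [0.5563, 0.0409, 0.0762]
eef_rot: [0.001, 0.747, 0.665, -0.0]
wrist_force: [-0.2, 1.0, 5.5]
opening: 0.576
yaw 83.30506595489993 [-0.05  0.16  1.08]
time_s: 15.08
eef_pos: [0.5562, 0.0404, 0.0763]
eef_rot: [0.001, 0.758, 0.652, -0.001]
wrist_force: [-1.2, -2.1, 7.0]
opening: 0.575
yaw 81.35924723589393 [-0.49  0.26  1.39]
time_s: 15.32
eef_pos: [0.5559, 0.0396, 0.0763]
eef_rot: [0.001, 0.77, 0.638, -0.001]
wrist_force: [-3.3, -4.8, 6.8]
opening: 0.573
yaw 79.32035791648806 [-1.09  0.54  1.08]
```

Torque rises at once to 1.4 N m, so it's against something hard. I'll release, back straight off and look at where it ended up.

```bash
python3 -m pendant '[[[0,0,0,0,85],[0,0,0,0,85],[0,0,0,0,85],[0,0,0,0,85],[0,0,30,0,85],[0,0,50,0,85],[0,-20,40,0,85],[-30,-40,0,0,85]]]'
python3 -m pendant '[[[-40,-50,0,0,85],[-40,-50,0,0,85],[-20,-50,20,0,85],[0,-50,20,0,85],[0,-30,20,0,85],[0,0,0,0,85]]]'
python3 - <<'E'
from ov import *
c=shot("top"); s=shot("scene")
for n,q in(("top",c),("scene",s)):
  for t in ("short_stage","seat","tall_stage"): print(n,t,[(np.round(toworld(q,d["at"]),3).tolist(),round(d["confidence"],2)) for d in spotter.tip_of(n,t)])
st=(.556,.0405,8.5); 
draw(c,"a",st,(.5555,.0405,8.5),(260,150,340,230),zb=.048,k=5)
draw(s,"b",st,(.5555,.0405,8.5),(305,165,385,245),zb=.048,k=5)
k=lambda q,u,v:cv2.resize(q["img"][...,::-1][v:v+80,u:u+80],(300,300),interpolation=cv2.INTER_CUBIC)
a,b=cv2.imread("pics/a.png"),cv2.imread("pics/b.png")
W=np.vstack([np.hstack([cv2.resize(a,(300,300)),cv2.resize(b,(300,300))]),np.hstack([k(c,260,150),k(s,305,165)])])
cv2.imwrite("pics/m5.png",W)
E
```

```text
time_s: 16.32
eef_pos: [0.5294, -0.0196, 0.2002]
eef_rot: [0.004, 0.77, 0.638, 0.003]
wrist_force: [0.3, 0.2, 0.0]
opening: 0.996
time_s: 17.08
eef_pos: [0.4284, -0.2491, 0.2574]
eef_rot: [0.002, 0.772, 0.636, 0.0]
wrist_force: [1.2, 0.0, 0.5]
opening: 0.995
top short_stage [([0.554, 0.04, 0.047], 0.9)]
top seat [([0.557, 0.038, 0.045], 0.63)]
top tall_stage [([0.562, -0.33, -0.002], 0.86)]
scene short_stage [([0.554, 0.046, 0.046], 0.83)]
scene seat [([0.555, 0.044, 0.048], 0.93)]
scene tall_stage [([0.563, -0.334, 0.001], 0.79)]
```

View pics/m5.png

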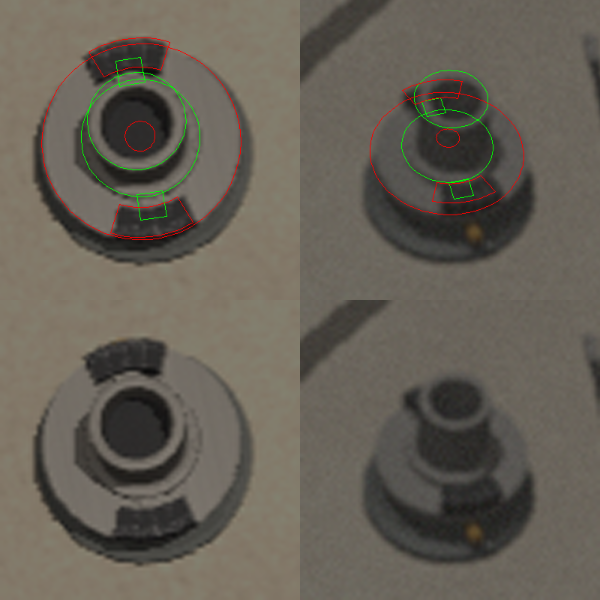

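No lugs show outside the claws; the stage is upright and flat, and the tall stage hasn't moved. The lug edges should be visible from above in the 32–38 mm gap, so I'll look closely from over the far claw to confirm the angle.

```bash
python3 -m pendant '[[[32,46,0,0,85],[32,46,0,0,85],[32,46,-12,0,85],[32,46,-40,0,85],[30,44,-40,0,85],[0,0,-20,0,85],[0,0,0,0,85],[0,0,0,0,85]]]'
python3 - <<'E'
from ov import *
c=shot("wrist"); print(c["origin"],c["vfov"])
u,v=np.int32(proj(c,[[.595,.046,.055]])[0]); print(u,v)
u0,v0=max(0,min(u-75,490)),max(0,min(v-45,280))
raw=c["img"][...,::-1][v0:v0+120,u0:u0+150]
raw=cv2.convertScaleAbs(raw,alpha=1.5,beta=10)
cv2.imwrite("pics/w6.png",cv2.resize(raw,(750,600),interpolation=cv2.INTER_CUBIC)); print(u0,v0)
E
```

```text
time_s: 18.48
eef_pos: [0.5815, -0.0258, 0.1509]
eef_rot: [0.001, 0.771, 0.637, 0.0]
wrist_force: [1.4, 0.3, 0.6]
opening: 0.994
[0.59444096 0.04310422 0.29229226] 70.26141225095233
317 117
242 72
```

View pics/w6.png

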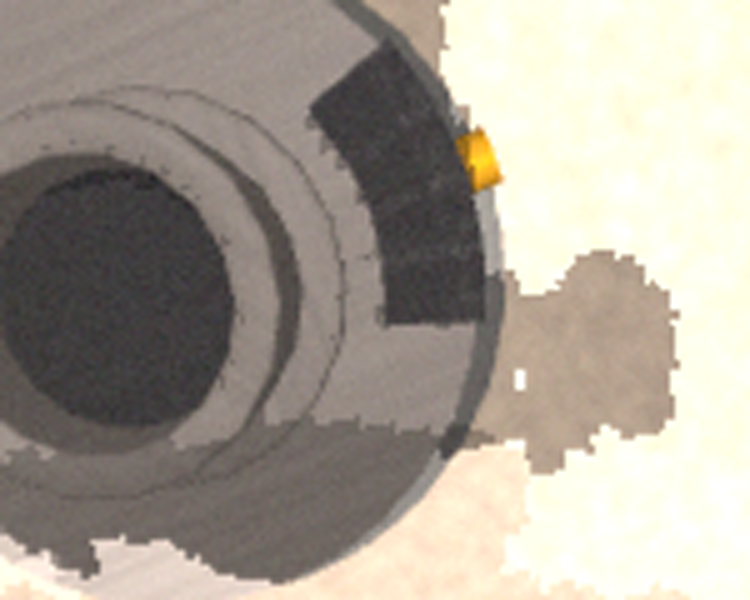

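The lug is visible in the gap, with edges near (322,172)→(365,165) and (345,258)→(380,252) in the crop. The claw's inner corners are at (313,107) and (385,323). Turning these into angles:

Run:
```python
from ov import *
from scipy.optimize import least_squares
c=shot("wrist")
px=lambda L:[(242+(a)/5-.4,72+b/5-.4) for a,b in L]
cl=plane(c,px([(313,107),(385,323),(388,42),(486,320)]),.062)[:,:2]
fl=plane(c,px([(150,87),(250,117),(318,185),(345,290),(325,365),(200,475)]),.056)[:,:2]
lu=plane(c,px([(327,171),(343,258)]),.054)[:,:2]; lo=plane(c,px([(358,165),(380,252)]),.054)[:,:2]
def f(p): # receiver centre, angle
    t=p[2]+np.radians([22,-26,22,-26]); r=np.array([.038,.038,.054,.054])
    return (np.c_[p[0]+r*np.cos(t),p[1]+r*np.sin(t)]-cl).ravel()
s=least_squares(f,[.555,.04,.14],x_scale=[.01,.01,.1]); print("rec",s.x[:2],np.degrees(s.x[2]),np.abs(s.fun).max())
g=least_squares(lambda p:np.hypot(*(fl-p[:2]).T)-.032,[.555,.04],x_scale=.01); print("stage",g.x,np.abs(g.fun).max())
for l in (lu,lo):
    m=l.mean(0)-g.x; d=l[0]-l[1]; print("lug width",np.hypot(*d),"angle",np.degrees(np.arctan2(m[1],m[0])),"by edge normal",np.degrees(np.arctan2(d[1],d[0]))-90)
for n in("inner",): 
    for q in(lu,lo): print(np.hypot(*(q-g.x).T))
```

```text
rec [0.55692316 0.04244286] 11.212441416585325 0.0016507723616350223
stage [0.55630826 0.04341595] 0.0011935575431818238
lug width 0.013611585803251664 angle 9.824257820722297 by edge normal -0.4620224030065998
lug width 0.013811171475137864 angle 8.23172460779845 by edge normal 3.8336893061797355
[0.03489839 0.03251633]
[0.03962437 0.03858181]
```

The lug measures about 2° clockwise of the claw axis, and it was against a hard stop, so it's fully home. The gripper is open and clear.

```bash
python3 -m pendant '[[[0,-20,40,0,85],[0,-20,40,0,85],[0,0,0,0,85]]]'; python3 -c "
from h import *
print(order.hand_in())"
```

```text
time_s: 18.95
eef_pos: [0.5837, -0.0683, 0.2357]
eef_rot: [0.004, 0.772, 0.636, 0.003]
wrist_force: [0.3, 0.1, -0.1]
opening: 0.993
the job is handed in; nothing more can be done
None
```

The short stage is on the receiver with its lugs turned clockwise under the claws against the stops. I handed the job in at about 19 s of the 43 s allowed, with the gripper open and clear; hand-in reported no verdict.

**What I did:** I gripped the short stage and lowered it over the cone with its x about 80° counterclockwise of seat x. I then turned it clockwise until the grip slipped, at about 0.6 N m. Re-gripping and pushing again met firm resistance at once, peaking at 1.4 N m.

**Last checks:**
- **Seating:** the stage stands upright and flat. The networks put it within about 3 mm of the seat point.
- **Lug angle:** in the close wrist view, the far lug sits about 2° (give or take 2°) clockwise of the claw axis, which matches the stop. I saw only that lug close up; neither lug showed outside the claws in the top and scene views.
- **Tall stage:** it still stands where it was.

**What disagreed:**
- Wrist and top camera positions differed by up to 8 mm early on. I compromised between them, and the cone took up the rest.
- Estimates of the receiver's angle ranged from 5.6° to 11.2°. I relied on the close view and the torque.
- I turned the stage 10° too far while carrying it and corrected that before lowering.

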